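Edge the calibration target out of its dock and seat it in the target frame

TASK

Move the imaging station's calibration target from its storage dock to the target frame: its edges are shielded in the dock, so press a fingertip gently on the bare grooved strip at its back, edge it past the spring catch and out of the open front until enough hangs over to pinch, then lift it off by its two long edges. Lay it flat in the frame's pocket, fully down, glass up and grooved strip at the back, and let go. The target is delicate: never bear down hard on it in the dock or the frame, keep your fingers off its glass, do not tip or drop it, and leave the timer, the bottle and the brass weight where they are.

Things in the scene. Friction and masses are not known exactly. Their poses are not given: they have to be found in the camera images.
- target_center (a point): Centre, half-way up, of the calibration target: a loose aluminium plate 110 (x) x 56 (y) x 4 mm, 0.12 kg, dark dotted glass let into its top. Lies in the dock at the start. +x points to its back end (grooved strip), z up. It balances at its centre, so it tips off an edge with over 50 mm hanging. A notch (x = 29 to 43, 3.5 mm deep) in each long edge.
- target_strip (a point): Middle of the bare grooved metal strip on the target's upper face, for a fingertip to press. The strip covers x = 21 to 55, y = -24 to 24 mm from the target's centre; this point lies at x = 38, y = 0. Axes as the target's. Pressed with some 9 to 14 N it can be dragged; with less the fingertip slips, and over 16 N harms it: touch down at a few mm/s.
- target_glass: The target's dark dotted glass, x = -35 to 21, y = -20 to 20 mm from the target's centre, 1 mm below the upper face; not to be touched. Its origin is the centre of the target's underside, axes as the target's.
- dock: Storage dock, fixed: grey block 121 x 84 mm, origin at desk level under the middle of the target's place, open front to -x, z up. Slick white floor 36 mm above the desk, 57.5 mm wide, from the front face x = -57 to the back wall x = 56 mm. Black side and back walls rise 4 mm, flush with the target's top, so it can only slide out along -x.
- dock_catch_nose (a point): White sprung nose in the dock's right wall (-y), which rests in the target's notch at the start. It takes about 3 N along the dock's -x to click out of it; the nose then rubs on the target's edge until the target has moved some 25 mm, after which it slides freely. The plate over it stands 2 mm above the wall. Axes as the dock's.
- dock_front_edge (a point): Middle of the dock's front edge, at floor level, 36 mm above the desk; below it the front face drops straight to the desk. Axes as the dock's. The target must hang over it by some 36 to 45 mm for fingers to reach down beside its long edges in front of the dock.
- frame: Target frame, fixed: 130 x 86 mm, origin at desk level under the middle of its pocket, front to -x, z up. Black edges stand 5 mm above the pocket floor, sloped lead-in over the upper 2 mm. From x = -64 to -12 mm it has no side walls, only a rail 50 mm wide down to the desk: fingers holding the target near its front end (at its x = -33 mm) fit down on both sides.
- frame_pocket (a point): Centre of the pocket floor, 26 mm above the desk; axes as the frame's. The pocket is 113 (x) x 59 (y) mm, 1.5 mm play all round. The seated target's centre lies 2 mm above this point, its grooved strip towards +x.
- timer_center (a point): Bystander: white bench timer, 37 x 64 x 60 mm, centre half-way up, behind the gap between dock and frame.
- bottle_center (a point): Bystander: reagent bottle with blue cap, 56 mm across, 103 mm tall, centre half-way up.
- weight_center (a point): Bystander: brass-coloured check weight with knob, 30 mm across, 48 mm tall, centre half-way up.
There are look-alikes about, which are no part of the job. What is shaped like the dock but brown is not meant.

How it is judged (in metres and radians):
On the way, in this order (a step that is already met when the one before it is completed fails the run):
1. the target has been edged out so that at least 25 mm of it hangs over the dock's front edge, lying flat on the dock (x of target_center in the frame of dock between -0.057 and -0.027 m and z of target_center in the frame of dock between 0.0365 and 0.0395 m and angle between target_center's own z axis and vertical below 0.05 rad), for 0.2 s.
2. the target is held in the fingers, lifted at least 15 mm clear of the dock (contact force between the fingers and target above 1 N and contact force between target and dock below 0.05 N and height (world z) of target_center above 0.053 m), for 0.2 s.
At the end, for the whole second after the job is handed in: The target lies released and at rest in the frame's pocket, grooved strip at the back: centre within 4 mm of the pocket's centre, turned less than 0.06 rad, tilted less than 0.03 rad, its centre no more than 3.5 mm above the pocket floor (2 mm when down) (z of target_center in the frame of frame_pocket between 0 and 0.0035 m and horizontal distance between target_center and frame_pocket below 0.004 m and x of target_strip in the frame of frame_pocket above 0.03 m and angle between the x axis of target_center and the x axis of frame_pocket, either way round below 0.06 rad and angle between target_center's own z axis and vertical below 0.03 rad and linear speed of target below 0.01 m/s and contact force between the fingers and target below 0.05 N); the robot touches nothing.
It fails at once if the target bore on the dock with more than 22 N (the press, its weight and the catch together) (contact force between target and dock above 22 N).
It fails at once if the target was pressed on the frame with more than 17 N (contact force between target and frame above 17 N).
It fails at once if the glass was touched by the robot (contact force between any of the fingers, the arm and target_glass above 0.5 N).
It fails at once if the target was tipped by more than 0.35 rad (20 degrees) or dropped below the pocket (angle between target_center's own z axis and vertical above 0.35 rad or height (world z) of target_center below 0.024 m).
It fails at once if the timer, the bottle or the brass weight was shifted by more than 10 mm (distance of any of timer_center, bottle_center, weight_center from where it was at the start of the episode above 0.01 m).
It also fails if it takes over 67 s, if anything falls off the work surface, if the arm or the gripper's body presses on something with over 40 N, if the wrist force passes 120 N, or if a joint passes its speed limit or range.

ROBOT

A 6-joint arm with a two-finger parallel gripper is mounted at the origin on a cart in front of the work surface, level with it; the furniture and walls round the work are solid. World frame = base frame: x ahead of the robot, y to its left, z up, the work surface at z = 0. Lengths are in mm, angles in rad, forces in N, time in s.
With the tool pointing down it reaches from about 300 to 825 mm from the base axis. Payload 5.4 kg.
Tool frame: the origin (TCP) lies on the centre line of the jaws, within the pads' length; the fingertips stand 22 mm ahead of it and the grasp point (between the pads) lies 3 mm ahead of it; z points along the fingers, x is the direction in which the jaws open and shut, and the axes are right-handed (so a half turn about z gives the same grasp; the last joint's range is limited). The gripper opens to 92 mm and grips with 3 to 60 N. Pads are 20 mm wide; open, the fingers measure 128 mm over their backs; the gripper's body (75 mm by 189 mm) begins 69 mm behind the grasp point.
Start: joints at [1.097, 0.158, 1.597, -0, 1.386, -0.21], TCP at [149.943, 555.089, 236.601] pointing down, gripper open.
Joint ranges: [-2.91, 2.91], [-0.94, 2.29], [0.18, 2.7], [-1.29, 4.43], [0.17, 2.64], [-3, 3]. Speed limits (rad/s): [2.57, 2.57, 3.14, 3.14, 3.14, 3.14].

INTERFACE

Orientations are given as a unit quaternion [x, y, z, w].
In Python, from bench import ctrl gives the robot as it stands.
- The arm moves only by the shell command python3 -m handwheel 'ROWS'. ROWS is JSON, a list that holds one entry, the list of rows, each a list of 7 numbers: the turn, a rotation vector about the world's x, y, z in rad, then the shift along the world's x, y, z in m, then the finger opening in m, from 0 to 0.0919. A call has 1 to 10 rows; each row is the pose to reach, as a shift and turn from the pose measured when the call began; what a row does not reach only later rows make up. A row lasts 1/12 s, in which the tool goes at most 41.7 mm and 7.16 degrees, less where a joint would pass 70% of its speed; a pose out of reach is approached as far as the arm can. A call with a gripper value outside its range is refused whole. The fingers move at their own pace and stop on an object; the grip force is fixed at half the most. Time passes only in rows, so rows that repeat a pose let the fingers close. It gives the time, the measured TCP pose, the force and the opening at its end, in the units of the state.
- ctrl.state(): the state, without advancing time (a new reading comes with each control period).
- ctrl.camera(name): name is "scene" or "side" or "wrist"; returns the picture (384x512x3 uint8, red, green, blue); there is no depth.
- ctrl.camera_info(name): a dict with "camera_matrix" (3x3 intrinsics, pixels), "world_to_cam" (4x4, takes a point from world to camera coordinates). Camera axes: x right, y up, looking along -z (the intrinsics and any distortion apply to the point x, -y, -z); pixel columns grow to the right and rows downward; lengths in mm; the calibration is good to about 2 mm. A picture is of the moment at which its call begins: read the wrist's pose just before it. camera_info takes no time and is no camera call; for the wrist camera it gives the pose at the moment of the call.
- ctrl.finish_job(): hands the job in, once; it reports no verdict.
Trained networks look in the newest picture that a camera, given by its name, has taken for a name from the list of things; names that differ only in an ending like _2 or _b are one class to them, and where a whole thing is asked for, a point or a joint stands for the part that bears it (a point fixed in the world has none). Each returns a list of dicts, best first, with "score" (0 to 1); they miss things now and then, are a little off and sometimes report something else, mostly with a low value. They report only what shows in the picture. A call takes as long as a camera call. They do not tell look-alikes from the thing itself.
- ctrl.masks_of(target, camera): "region" (384x512 bool, what is visible of it) and "uv" ([column, row] in pixels, amid what is visible of it).
The state is a dict: "t": time; "joint_positions": joint angles; "joint_vel": joint speeds; "joint_efforts": joint torques, N m; "position": TCP position; "tool_rot": TCP orientation; "wrist_force": force on the tool from outside, world axes, zero at the start; "ft_torque": the same for the moment, N m; "grip_width": opening from 0.0 (shut) to 1.0 (fully open).
Only numpy, scipy, OpenCV 4.12 (cv2) and the standard library are available. Lean on these libraries where they do the work, as an engineer would, in place of code of your own. Each camera call takes 0.05 s, during which the arm holds its last target. There are 200 camera calls.

## Working session

There is one attempt and no reset: what is moved stays moved. The work goes in short steps, Python scripts to look and compute and a shell command to move; the robot and the scene stay as the last step left them, time stands still between calls to the robot, and variables do not carry over. Pictures are saved under pics/ and viewed, about 8 in all and at most 12, crops included, and the job is handed in when it is done.

```bash
ls; mkdir -p pics
cat > h.py <<'E'
from bench import ctrl
import numpy as np, cv2
def snap(c,fn=None):
    inf=ctrl.camera_info(c); im=ctrl.camera(c)
    if fn: cv2.imwrite('pics/'+fn,im[:,:,::-1])
    return im,inf
def proj(P,inf):
    P=np.atleast_2d(P).astype(float); W=np.array(inf['world_to_cam']); K=np.array(inf['camera_matrix'])
    c=P@W[:3,:3].T+W[:3,3]; c=c*[1,-1,-1]; q=c@K.T; return q[:,:2]/q[:,2:]
def ray(uv,inf,z):
    W=np.array(inf['world_to_cam']); K=np.array(inf['camera_matrix']); R=W[:3,:3]
    d=np.linalg.inv(K)@[uv[0],uv[1],1]; d=R.T@(d*[1,-1,-1]); o=-R.T@W[:3,3]
    return o+d*(z-o[2])/d[2]
E
python3 - <<'E'
from h import *
ims=[]
for c in ['scene','side','wrist']:
    im,inf=snap(c,c+'0.png'); print(c,{k:np.round(v,3).tolist() if k!='x' else v for k,v in inf.items()} if c!='x' else '')
    for t in ['dock','frame','target_center','target_strip','target_glass','dock_catch_nose','timer_center','bottle_center','weight_center']:
        for r in ctrl.masks_of(t,c): print(t,round(r['score'],2),np.round(r['uv'],1),int(r['region'].sum()))
    ims.append(im)
print(ctrl.state())
E
```

```text
pics
scene {'camera_matrix': [[467.318, 0.0, 250.193], [0.0, 467.318, 189.67], [0.0, 0.0, 1.0]], 'world_to_cam': [[0.561, -0.828, 0.016, -389.604], [0.419, 0.301, 0.857, -247.451], [-0.714, -0.474, 0.515, -745.902], [0.0, 0.0, 0.0, 1.0]]}
dock 0.96 [165.5 169.8] 924
dock 0.6 [182.3 203.3] 1745
frame 0.84 [266.4 208.9] 1494
target_center 0.85 [158.2 162.1] 495
target_center 0.66 [162.2 172.8] 858
target_strip 0.84 [160.4 164.7] 485
target_glass 0.44 [157.4 164.9] 121
dock_catch_nose 0.95 [162.7 172.6] 917
dock_catch_nose 0.71 [182.2 200.2] 1805
timer_center 0.84 [246.4 164.4] 566
timer_center 0.37 [162.8 171.1] 972
bottle_center 0.71 [362.4 227.1] 1225
weight_center 0.75 [321.2 264.6] 333
side {'camera_matrix': [[451.008, 0.0, 260.631], [0.0, 451.008, 185.04], [0.0, 0.0, 1.0]], 'world_to_cam': [[-0.952, -0.305, 0.02, 516.711], [0.192, -0.548, 0.814, -193.641], [-0.237, 0.779, 0.581, -893.5], [0.0, 0.0, 0.0, 1.0]]}
dock 0.68 [225.8 282.6] 1748
dock 0.55 [297.1 230.8] 2157
dock 0.26 [330.  153.7] 158
frame 0.76 [270.3 187. ] 1365
target_center 0.78 [234.8 267.6] 1222
target_strip 0.85 [
[... 577 characters left out ...]
ions': array([ 1.09686099e+00,  1.58377788e-01,  1.59697726e+00,  1.27262837e-06,
        1.38622086e+00, -2.10066481e-01]), 'joint_vel': array([-2.37416931e-04, -1.38760495e-03,  1.55275677e-03,  1.90442023e-03,
       -8.91020069e-04, -8.75677991e-05]), 'joint_efforts': array([ 1.60702901e-03, -3.85568082e+01, -3.22357464e+01,  7.02935038e-02,
        3.07571981e-02,  3.16214809e-06]), 'position': array([149.96623884, 555.08760447, 236.62503904]), 'tool_rot': array([ 7.93982893e-01,  6.07940100e-01,  7.29510285e-06, -4.15718618e-06]), 'wrist_force': array([-0.74812736, -0.08162461,  0.42370788]), 'ft_torque': array([-0.02544864, -0.01761973,  0.01971652]), 'grip_width': 1.0011535583746334}
```

View pics/scene0.png

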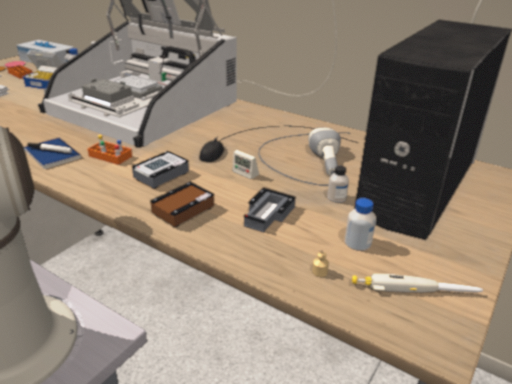

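View pics/wrist0.png

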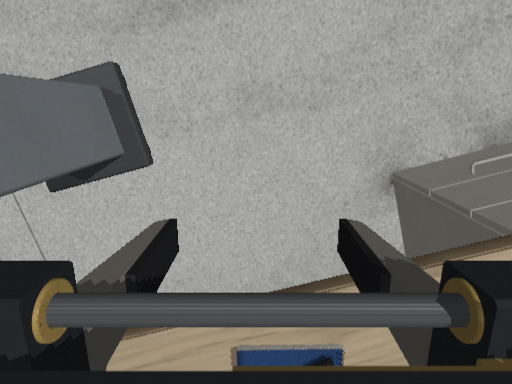

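The scene view shows the grey dock at about (162,170), the brown look-alike at (182,203) and the frame at (268,208). The wrist camera looks past the desk edge, so I need rough poses before moving closer.

Run:
```python
from h import *
for c,L in {'scene':[('dock',165,168,36),('target',158,162,40),('brown',182,201,30),('frame',268,207,25),('timer',246,164,30),('bottle',361,224,51),('weight',321,265,24)],'side':[('target',234,268,40),('brown',297,229,30),('frame',270,187,25),('timer',202,208,30)]}.items():
    inf=ctrl.camera_info(c)
    for n,u,v,z in L: print(c,n,np.round(ray((u,v),inf,z)))
a=cv2.imread('pics/scene0.png')[140:240,120:310]; b=cv2.imread('pics/side0.png')[140:320,150:350]
a=cv2.resize(a,None,fx=4,fy=4,interpolation=3)[:, :760]; b=cv2.resize(b,None,fx=3,fy=3,interpolation=3)
cv2.imwrite('pics/a.png',a); cv2.imwrite('pics/b.png',b)
```

```text
scene dock [537. 155.  36.]
scene target [545. 186.  40.]
scene brown [451.  23.  30.]
scene frame [ 551. -146.   25.]
scene timer [685.   7.  30.]
scene bottle [ 574. -356.   51.]
scene weight [ 440. -335.   24.]
side target [538. 182.  40.]
side brown [454.  22.  30.]
side frame [ 555. -113.   25.]
side timer [675.  23.  30.]
```

View pics/b.png

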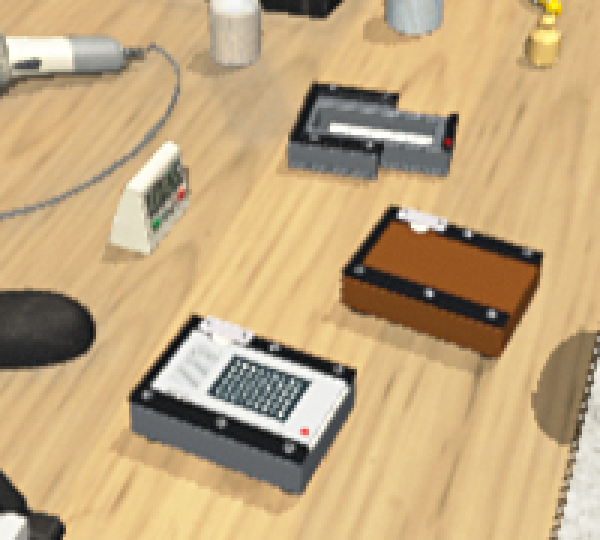

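Run:
```python
from h import *
inf=ctrl.camera_info('side')
f=lambda p,z: ray((150+p[0]/3,140+p[1]/3),inf,z)[:2]
br,bl,fl,fr=[f(p,40) for p in [(195,318),(132,403),(300,460),(355,372)]]
print(br,bl,fl,fr); c=(br+bl+fl+fr)/4; 
for a,b in[(br,fr),(bl,fl)]: d=a-b; print(np.hypot(*d),np.degrees(np.arctan2(d[1],d[0])))
print('dock c',c)
br,bl=[f(p,31) for p in [(317,83),(290,163)]]; fr,fl=[f(p,28) for p in [(457,115),(448,155)]]
print(br,bl,fr,fl); d=br-fr; m=(br+bl)/2-(fr+fl)/2; print(np.degrees(np.arctan2(m[1],m[0])),np.hypot(*m),(br+bl+fr+fl)/4)
e=bl-br; print('w',np.hypot(*e),np.degrees(np.arctan2(e[1],e[0]))-90)
```

```text
[595.36479526 137.96312334] [603.05109928 221.44117511] [489.4660479  231.10667425] [479.56810165 151.10906424]
116.54050803241763 -6.47683352793622
113.99555154314129 -4.863856510218778
dock c [541.86251102 185.40500923]
[ 612.20149365 -173.63940365] [596.38038869 -58.03092435] [ 488.51993376 -170.81128383] [ 482.21050786 -113.52523656]
12.485257992996225 121.80623513806103 [ 544.82808099 -129.0017121 ]
w 116.68602250518515 7.792563242758334
```

Run:
```python
from h import *
inf=ctrl.camera_info('scene')
for p in [(140,137),(45,105),(235,95),(62,155)]: print(p,np.round(ray(p,inf,0)))
```

```text
(140, 137) [687. 401.   0.]
(45, 105) [682. 862.   0.]
(235, 95) [1165.  388.    0.]
(62, 155) [473. 490.   0.]
```

```bash
python3 -m handwheel '[[[0,0,0.05,0.03,-0.025,0,0.09],[0,0,0.1,0.06,-0.05,0,0.09],[0,0,0.15,0.09,-0.075,0,0.09],[0,0,0.15,0.12,-0.1,0,0.09],[0,0,0.15,0.15,-0.125,0,0.09],[0,0,0.15,0.18,-0.15,0,0.09],[0,0,0.15,0.21,-0.175,0,0.09],[0,0,0.15,0.24,-0.2,0,0.09],[0,0,0.15,0.27,-0.225,0,0.09],[0,0,0.15,0.3,-0.25,0,0.09]]]'; python3 -m handwheel '[[[0,0,0,0.03,-0.025,0,0.09],[0,0,0,0.06,-0.05,0,0.09],[0,0,0,0.09,-0.075,0,0.09],[0,0,0,0.12,-0.09,0,0.09],[0,0,0,0.13,-0.1,0,0.09],[0,0,0,0.13,-0.1,0,0.09]]]'
python3 - <<'E'
from h import *
print(ctrl.state()['position'],ctrl.state()['tool_rot'])
im,inf=snap('wrist','w1.png'); print(np.round(inf['world_to_cam'],4).tolist())
E
```

```text
t: 2.33
position: [451.2, 303.6, 236.8]
tool_rot: [0.746, 0.666, 0.0, 0.0]
wrist_force: [0.3, 0.4, 0.1]
grip_width: 0.979
t: 2.83
position: [583.0, 201.3, 236.4]
tool_rot: [0.747, 0.664, 0.0, 0.0]
wrist_force: [-0.2, -0.0, 0.2]
grip_width: 0.978
[583.00965969 201.29392178 236.43868983] [7.47355214e-01 6.64424637e-01 8.44714493e-05 2.81460274e-04]
[[0.1173, 0.9931, -0.0005, -267.1259], [-0.961, 0.1134, -0.2522, 565.6368], [-0.2504, 0.0301, 0.9677, -248.9137], [0.0, 0.0, 0.0, 1.0]]
```

View pics/w1.png

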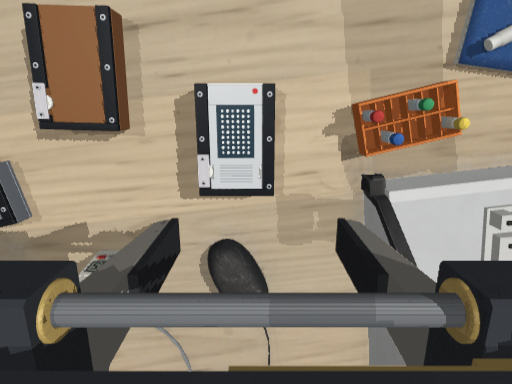

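The wrist view shows the dock at cols 196-275, rows 84-195. Its open front is up, its back wall is at row about 193, and the catch plate is at (203,170). Next I fit the block's top outline.

Run:
```python
from h import *
from scipy.optimize import least_squares
im=cv2.imread('pics/w1.png'); inf=ctrl.camera_info('wrist')
g=cv2.cvtColor(im,cv2.COLOR_BGR2GRAY).astype(int)
for r in (95,115,145,185): print(r,g[r,188:284].tolist())
for c in (204,215,235,255,268): print(c,g[78:92,c].tolist(),g[178:204,c].tolist())
```

```text
95 [128, 129, 129, 130, 130, 129, 80, 53, 49, 105, 174, 139, 162, 187, 97, 51, 46, 46, 41, 47, 217, 216, 215, 215, 215, 216, 216, 216, 216, 215, 215, 215, 215, 215, 215, 215, 215, 215, 215, 215, 214, 215, 215, 215, 215, 215, 215, 215, 215, 215, 214, 215, 215, 215, 215, 215, 215, 215, 215, 215, 215, 215, 215, 214, 214, 214, 214, 214, 214, 214, 214, 214, 215, 200, 109, 51, 46, 47, 47, 117, 171, 136, 161, 166, 93, 48, 40, 124, 155, 156, 155, 155, 155, 155, 157, 156]
115 [124, 124, 124, 124, 124, 124, 124, 77, 47, 43, 44, 44, 44, 44, 44, 45, 45, 44, 44, 36, 118, 211, 215, 214, 214, 214, 214, 214, 128, 73, 67, 68, 102, 212, 216, 150, 76, 66, 170, 206, 148, 75, 67, 171, 214, 208, 96, 66, 102, 204, 207, 95, 67, 100, 212, 208, 148, 74, 67, 171, 205, 148, 74, 67, 65, 66, 182, 212, 214, 213, 214, 213, 213, 199, 115, 53, 45, 43, 43, 42, 42, 43, 41, 43, 42, 43, 37, 144, 150, 153, 156, 159, 160, 162, 162, 164]
145 [128, 127, 127, 127, 128, 128, 127, 126, 127, 50, 38, 38, 37, 39, 40, 39, 40, 39, 40, 40, 35, 91, 209, 212, 212, 211, 212, 212, 211, 121, 67, 63, 63, 62, 62, 97, 65, 64, 63, 63, 62, 62,
[... 983 characters left out ...]
208, 209, 209, 209, 209, 209, 208, 208, 209, 171, 65, 34, 35, 34, 35, 32, 44, 103, 128, 162, 182, 181, 177, 175, 176]
235 [173, 170, 169, 169, 170, 211, 218, 210, 216, 216, 216, 216, 215, 216] [189, 191, 202, 187, 197, 209, 209, 209, 209, 210, 170, 57, 33, 35, 34, 32, 33, 43, 103, 127, 127, 159, 178, 177, 177, 181]
255 [168, 164, 165, 167, 168, 210, 219, 210, 216, 206, 168, 110, 109, 109] [209, 209, 209, 209, 209, 209, 208, 208, 208, 208, 167, 28, 34, 33, 32, 34, 34, 55, 147, 179, 176, 176, 177, 179, 180, 178]
268 [166, 165, 165, 168, 157, 110, 47, 47, 47, 48, 46, 46, 46, 106] [34, 35, 35, 34, 33, 50, 156, 152, 62, 129, 126, 53, 35, 34, 34, 33, 30, 56, 146, 176, 176, 178, 179, 178, 175, 170]
```

Run:
```python
from h import *
inf=ctrl.camera_info('wrist'); R=lambda u,v,z=40: ray((u,v),inf,z)[:2]
L=[R(u,v) for u,v in[(207.7,95),(208.3,115),(209,145),(210.7,185)]]
Rr=[R(u,v) for u,v in[(262,95),(261.9,115),(261.7,145),(261.5,185)]]
B=[R(u,188.4) for u in (215,235,255)]; F=[R(u,85) for u in (215,235,255)]
Bo=[R(u,195.4) for u in (204,235,268)]; Fo=[R(u,83.4) for u in (204,268)]
Lo=[R(194.4,95),R(197.5,145)];Ro=[R(275,95),R(274.3,145)]
def fit(P):
    P=np.array(P);m=P.mean(0);d=np.linalg.svd(P-m)[2][0];return m,np.degrees(np.arctan2(d[1],d[0]))%180
for n,P in zip('L R B F Bo Fo Lo Ro'.split(),(L,Rr,B,F,Bo,Fo,Lo,Ro)): print(n,*fit(P))
a=np.radians(np.mean([(x+90)%180-90 for x in (fit(L)[1],fit(Rr)[1])]+[(fit(P)[1]-90) for P in (Bo,Fo)]))
ex=np.array([np.cos(a),np.sin(a)]);ey=np.array([-ex[1],ex[0]])
s=lambda P,e: np.array(P).mean(0)@e
print(np.degrees(a),'w',s(L,ey)-s(Rr,ey),'len',s(B,ex)-s(F,ex),'outer w',s(Lo,ey)-s(Ro,ey),'outer l',s(Bo,ex)-s(Fo,ex))
cy=(s(L,ey)+s(Rr,ey))/2
for cx in ((s(B,ex)+s(F,ex))/2,(s(Bo,ex)+s(Fo,ex))/2-3.5): c=cx*ex+cy*ey; print('c',c,'strip',c+38*ex)
st=ctrl.state();q=st['tool_rot'];print('tool yaw',np.degrees(np.arctan2(2*q[0]*q[1],q[0]**2-q[1]**2)),st['position'])
```

```text
L [534.40207033 155.1105165 ] 173.06220812423888
R [540.93621068 211.16092527] 173.21464966276392
B [594.9855888  175.02664561] 83.34943830586711
F [486.31893391 189.65982453] 83.35181605122726
Bo [603.09410143 174.68858419] 83.34926277618646
Fo [484.88879479 190.88815715] 83.3518499449285
Lo [516.88378939 143.9847987 ] 174.19857473934724
Ro [526.49942915 226.47299516] 173.30346262687465
-6.755507372970566 w -56.42988900465525 len 109.6335416724545 outer w -83.04660878209651 outer l 119.29022743281479
c [540.70355759 182.77627819] strip [578.43972946 178.3062298 ]
c [540.46883933 182.80408181] strip [578.2050112  178.33403342]
tool yaw 83.36601936779432 [581.44539579 202.93014429 236.45927027]
```

The tool was still settling (about 1.6 mm) when that picture was taken. Corrected, the dock is at (542.2, 181.2) and the strip at (579.8, 176.7). I'll move above the strip with the fingers closed and check from near.

```bash
python3 -m handwheel '[[[0,0,0,-0.001,-0.013,-0.02,0],[0,0,0,-0.0015,-0.026,-0.05,0],[0,0,0,-0.0015,-0.026,-0.08,0],[0,0,0,-0.0015,-0.026,-0.11,0],[0,0,0,-0.0015,-0.026,-0.135,0],[0,0,0,-0.0015,-0.026,-0.155,0],[0,0,0,-0.0015,-0.026,-0.162,0],[0,0,0,-0.0015,-0.026,-0.1645,0],[0,0,0,-0.0015,-0.026,-0.1645,0],[0,0,0,-0.0015,-0.026,-0.1645,0]]]'; python3 -m handwheel '[[[0,0,0,0,0,0,0],[0,0,0,0,0,0,0],[0,0,0,0,0,0,0]]]'
python3 - <<'E'
from h import *
im,inf=snap('wrist','w2.png'); 
st=ctrl.state();print(st['position'],st['tool_rot'],st['wrist_force'])
np.save('w2.npy',np.array(inf['world_to_cam']))
c=np.array([542.2,181.2]);a=np.radians(-6.8);ex=np.array([np.cos(a),np.sin(a)]);ey=np.array([-ex[1],ex[0]])
P=[[*(c+x*ex+y*ey),40] for x,y in [(-55,-28),(-55,28),(55,28),(55,-28),(38,0),(21,-24),(21,24)]]
for p in proj(P,inf): cv2.circle(im,tuple(int(round(v)) for v in p),2,(255,0,0),-1)
cv2.imwrite('pics/w2m.png',im[:,:,::-1])
E
```

```text
t: 3.72
position: [580.7, 177.6, 73.7]
tool_rot: [0.747, 0.665, 0.001, 0.0]
wrist_force: [0.2, -0.7, 0.4]
grip_width: 0.279
t: 3.97
position: [581.6, 177.8, 75.1]
tool_rot: [0.747, 0.665, 0.002, 0.001]
wrist_force: [-0.6, -0.3, 0.3]
grip_width: 0.056
[581.31621818 177.68885396  74.64849249] [0.74660214 0.6652682  0.00167746 0.00081518] [ 0.41882482  1.29697003 -0.35312232]
```

View pics/w2m.png

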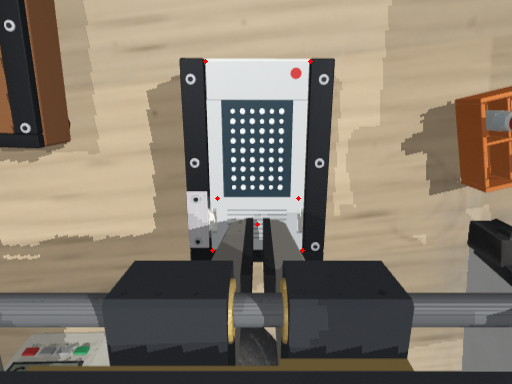

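The overlay matches: the predicted corners at (205,62) and (310,62) lie on the plate's corners, and the strip's front edge at row 198 agrees. Descending slowly.

```bash
python3 -m handwheel '[[[0,0,0,-0.0007,-0.0005,-0.003,0],[0,0,0,-0.0015,-0.001,-0.006,0],[0,0,0,-0.0015,-0.001,-0.008,0],[0,0,0,-0.0015,-0.001,-0.009,0],[0,0,0,-0.0015,-0.001,-0.0095,0],[0,0,0,-0.0015,-0.001,-0.01,0]]]'; python3 -m handwheel '[[[0,0,0,0,0,-0.0004,0],[0,0,0,0,0,-0.0008,0],[0,0,0,0,0,-0.0012,0]]]'
```

```text
t: 4.52
position: [579.7, 176.7, 64.4]
tool_rot: [0.747, 0.665, 0.002, 0.001]
wrist_force: [0.1, 0.5, 0.5]
grip_width: 0.004
t: 4.77
position: [579.8, 176.7, 63.2]
tool_rot: [0.747, 0.665, 0.002, 0.001]
wrist_force: [1.0, -0.3, 0.2]
grip_width: 0.002
```

```bash
python3 -m handwheel '[[[0,0,0,0,0,-0.0004,0],[0,0,0,0,0,-0.0008,0],[0,0,0,0,0,-0.0012,0],[0,0,0,0,0,-0.0014,0]]]'
```

```text
t: 5.1
position: [579.9, 176.7, 62.4]
tool_rot: [0.747, 0.665, 0.002, 0.001]
wrist_force: [-2.3, -0.2, 7.2]
grip_width: 0.004
```

```bash
python3 -m handwheel '[[[0,0,0,0,0,-0.0003,0],[0,0,0,0,0,-0.0006,0],[0,0,0,0,0,-0.0006,0]]]'
```

```text
t: 5.35
position: [579.9, 176.7, 62.4]
tool_rot: [0.747, 0.665, 0.002, 0.001]
wrist_force: [-3.0, -1.0, 5.5]
grip_width: 0.003
```

```bash
python3 -m handwheel '[[[0,0,0,0,0,-0.0008,0],[0,0,0,0,0,-0.001,0],[0,0,0,0,0,-0.0011,0],[0,0,0,0,0,-0.0011,0]]]'
```

```text
t: 5.68
position: [579.9, 176.7, 62.4]
tool_rot: [0.746, 0.665, 0.001, 0.001]
wrist_force: [-4.3, -0.5, 8.9]
grip_width: 0.009
```

```bash
python3 -m handwheel '[[[0,0,0,0,0,-0.0013,0],[0,0,0,-0.0005,0.0001,-0.0014,0],[0,0,0,-0.001,0.0001,-0.0014,0],[0,0,0,-0.0015,0.0002,-0.0014,0],[0,0,0,-0.002,0.0002,-0.0014,0]]]'
```

```text
t: 6.1
position: [579.8, 176.7, 62.4]
tool_rot: [0.746, 0.665, 0.003, 0.002]
wrist_force: [2.3, -1.2, 3.8]
grip_width: 0.005
```

```bash
python3 -m handwheel '[[[0,0,0,-0.001,0.0001,-0.0014,0],[0,0,0,-0.0015,0.0002,-0.0018,0],[0,0,0,-0.002,0.0002,-0.002,0],[0,0,0,-0.002,0.0002,-0.002,0]]]'
```

```text
t: 6.43
position: [579.7, 176.7, 62.4]
tool_rot: [0.746, 0.665, 0.004, 0.004]
wrist_force: [-0.4, -1.5, 9.1]
grip_width: 0.005
```

The numbers fit a coupled stiffness, with drag d and press p in mm: Fx≈3.9d−4p, Fz≈8.5p−4d. For Fx≈4 and Fz≈10.5 I need d≈4.4 and p≈3.3. I'll ramp up to that together.

```bash
python3 -m handwheel '[[[0,0,0,-0.002,0.0002,-0.002,0],[0,0,0,-0.0025,0.0003,-0.0022,0],[0,0,0,-0.003,0.0003,-0.0024,0],[0,0,0,-0.0034,0.0004,-0.0027,0],[0,0,0,-0.0037,0.0004,-0.0029,0],[0,0,0,-0.004,0.0005,-0.0031,0],[0,0,0,-0.004,0.0005,-0.0031,0]]]'
```

```text
t: 7.02
position: [579.5, 176.8, 62.5]
tool_rot: [0.746, 0.665, 0.008, 0.007]
wrist_force: [2.0, -3.1, 9.5]
grip_width: 0.003
```

```bash
python3 -m handwheel '[[[0,0,0,-0.004,0.0003,-0.0031,0],[0,0,0,-0.0043,0.0003,-0.0033,0],[0,0,0,-0.0046,0.0003,-0.0034,0],[0,0,0,-0.0049,0.0003,-0.0036,0],[0,0,0,-0.005,0.0003,-0.0036,0]]]'
```

```text
t: 7.43
position: [579.2, 176.8, 62.5]
tool_rot: [0.746, 0.665, 0.012, 0.011]
wrist_force: [5.4, -1.1, 9.8]
grip_width: 0.003
```

```bash
python3 -m handwheel '[[[0,0,0,-0.0048,0.0003,-0.0035,0],[0,0,0,-0.0051,0.0003,-0.0036,0],[0,0,0,-0.0054,0.0003,-0.0037,0],[0,0,0,-0.0057,0.0003,-0.0039,0],[0,0,0,-0.006,0.0003,-0.0041,0]]]'
```

```text
t: 7.85
position: [578.6, 176.9, 62.6]
tool_rot: [0.746, 0.665, 0.016, 0.015]
wrist_force: [5.8, -0.6, 12.4]
grip_width: 0.008
```

```bash
python3 -m handwheel '[[[0,0,0,-0.0058,0.0003,-0.004,0],[0,0,0,-0.0061,0.0003,-0.0041,0],[0,0,0,-0.0064,0.0004,-0.0042,0],[0,0,0,-0.0067,0.0004,-0.0043,0],[0,0,0,-0.007,0.0004,-0.0043,0]]]'
python3 - <<'E'
from h import *
a=cv2.imread('pics/w2m.png')
im,inf=snap('wrist','w3.png'); st=ctrl.state(); print(st['position'],st['wrist_force'])
im2,_=snap('side'); b0=cv2.imread('pics/side0.png')
f=lambda x:cv2.resize(x,None,fx=3,fy=3,interpolation=3)
v=np.hstack([f(im[40:240,180:310,::-1]),f(im2[230:310,185:275,::-1])[:0+240].repeat(1,0) if 0 else cv2.resize(im2[230:310,185:275,::-1],(390,600*80*390//(90*600)//1),interpolation=3)[:0] if 0 else cv2.copyMakeBorder(cv2.resize(im2[230:310,185:275,::-1],(405,360),interpolation=3),0,240,0,0,cv2.BORDER_CONSTANT)])
cv2.imwrite('pics/w3v.png',v); print(v.shape)
E
```

```text
t: 8.27
position: [577.2, 177.3, 62.6]
tool_rot: [0.746, 0.665, 0.021, 0.019]
wrist_force: [5.4, -1.5, 11.5]
grip_width: 0.002
[577.11700176 177.29133489  62.61744402] [ 4.97253631 -1.35018531 12.09043705]
(600, 795, 3)
```

View pics/w3v.png

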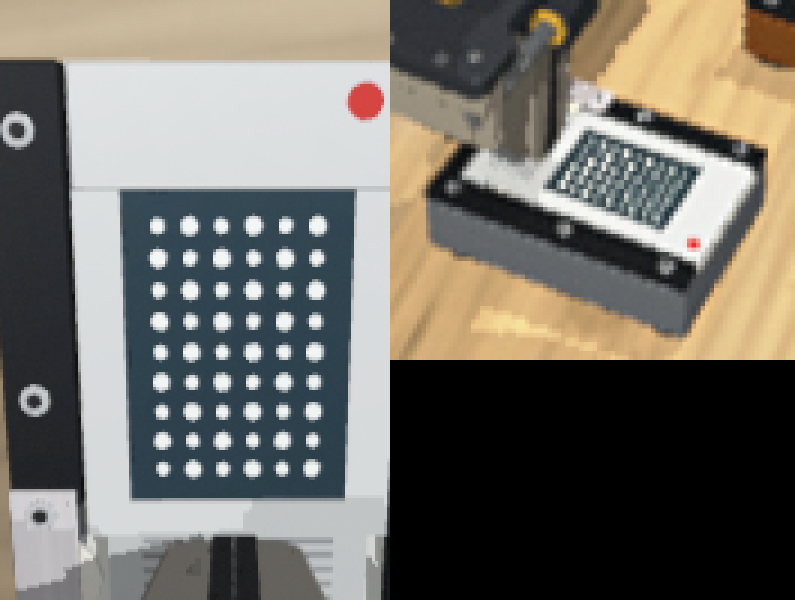

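```bash
cat >> h.py <<'E'
a0=np.radians(-6.8); EX=np.array([np.cos(a0),np.sin(a0)]); EY=np.array([-EX[1],EX[0]]); DC=np.array([542.2,181.2])
def glass(im,W,inf):
    """centre of glass in dock frame (x,y), from dark-teal blob; im RGB"""
    inf=dict(inf,world_to_cam=W); h=cv2.cvtColor(im,cv2.COLOR_RGB2HSV)
    m=((h[...,0]>90)&(h[...,0]<110)&(h[...,1]>80)&(h[...,2]<110)).astype(np.uint8); m=cv2.morphologyEx(m,cv2.MORPH_CLOSE,np.ones((9,9)))
    n,l,s,c=cv2.connectedComponentsWithStats(m); k=1+np.argmax(s[1:,4])
    r=cv2.minAreaRect(np.argwhere(l==k)[:,::-1].astype(np.float32)); bp=cv2.boxPoints(r)
    P=np.array([ray(p,inf,39)[:2] for p in bp]); 
    Q=np.c_[(P-DC)@EX,(P-DC)@EY]; return Q.mean(0),Q.max(0)-Q.min(0),P.mean(0)
E
python3 - <<'E'
from h import *
inf=ctrl.camera_info('wrist')
a=cv2.imread('pics/w2.png')[...,::-1].copy();b=cv2.imread('pics/w3.png')[...,::-1].copy()
print(glass(a,np.load('w2.npy'),inf)); print(glass(b,inf['world_to_cam'],inf))
E
```

```text
(array([-7.37521553, -0.19870312]), array([54.1671425 , 41.77980224]), array([534.85313812, 181.87594944]))
(array([-8.76919486, -0.02856031]), array([54.55740459, 42.41247982]), array([533.48911032, 182.20994807]))
```

No slip: the target moved 1.4 mm with the fingertip. Continuing with a little less press.

```bash
python3 -m handwheel '[[[0,0,0,-0.0062,0.0004,-0.004,0],[0,0,0,-0.0065,0.0005,-0.004,0],[0,0,0,-0.0068,0.0006,-0.004,0],[0,0,0,-0.0072,0.0006,-0.004,0],[0,0,0,-0.0076,0.0007,-0.004,0],[0,0,0,-0.008,0.0007,-0.004,0]]]'
```

```text
t: 8.87
position: [574.6, 177.9, 62.7]
tool_rot: [0.746, 0.665, 0.026, 0.023]
wrist_force: [6.0, -1.6, 9.6]
grip_width: 0.003
```

```bash
python3 -m handwheel '[[[0,0.002,0,-0.0066,0.0006,-0.004,0],[0,0.004,0,-0.0068,0.0006,-0.004,0],[0,0.006,0,-0.007,0.0006,-0.004,0],[0,0.006,0,-0.0074,0.0007,-0.004,0]]]'
```

```text
t: 9.2
position: [572.9, 178.2, 62.8]
tool_rot: [0.746, 0.665, 0.029, 0.025]
wrist_force: [6.3, -1.5, 10.2]
grip_width: 0.009
```

```bash
python3 -m handwheel '[[[0,0.006,0,-0.0068,0.0006,-0.004,0],[0,0.009,0,-0.0072,0.0006,-0.004,0],[0,0.012,0,-0.0077,0.0007,-0.004,0],[0,0.015,0,-0.0082,0.0008,-0.004,0],[0,0.018,0,-0.0087,0.0008,-0.004,0],[0,0.02,0,-0.0092,0.0009,-0.004,0]]]'
python3 - <<'E'
from h import *
im,inf=snap('wrist','w4.png'); print(glass(im,inf['world_to_cam'],inf))
E
```

```text
t: 9.7
position: [569.3, 178.7, 62.7]
tool_rot: [0.746, 0.665, 0.026, 0.023]
wrist_force: [5.6, -2.6, 9.7]
grip_width: 0.003
(array([-15.93515543,   0.5038261 ]), array([54.64288438, 42.43563369]), array([526.4365953 , 183.58706757]))
```

```bash
python3 -m handwheel '[[[0,0.016,0,-0.0072,0.0003,-0.004,0],[0,0.018,0,-0.008,0.0003,-0.004,0],[0,0.02,0,-0.0088,0.0003,-0.004,0],[0,0.022,0,-0.0096,0.0004,-0.004,0],[0,0.024,0,-0.0104,0.0005,-0.004,0],[0,0.026,0,-0.0112,0.0006,-0.004,0],[0,0.028,0,-0.012,0.0007,-0.004,0],[0,0.03,0,-0.0128,0.0008,-0.004,0]]]'
python3 - <<'E'
from h import *
im,inf=snap('wrist','w4.png'); print(glass(im,inf['world_to_cam'],inf))
E
```

```text
t: 10.42
position: [561.8, 179.5, 62.6]
tool_rot: [0.746, 0.665, 0.02, 0.017]
wrist_force: [5.5, -1.7, 9.0]
grip_width: 0.007
(array([-24.05975939,   0.4553449 ]), array([54.0571262 , 42.43410327]), array([518.36340344, 184.50091277]))
```

```bash
python3 -m handwheel '[[[0,0.02,0,-0.0076,0.0005,-0.004,0],[0,0.022,0,-0.0084,0.0006,-0.004,0],[0,0.024,0,-0.0092,0.0007,-0.004,0],[0,0.026,0,-0.01,0.0008,-0.004,0],[0,0.028,0,-0.0108,0.0009,-0.004,0],[0,0.03,0,-0.0116,0.001,-0.004,0],[0,0.03,0,-0.0124,0.001,-0.0039,0],[0,0.03,0,-0.013,0.001,-0.0038,0]]]'
python3 - <<'E'
from h import *
im,inf=snap('wrist','w4.png'); print(glass(im,inf['world_to_cam'],inf))
E
```

```text
t: 11.13
position: [553.7, 180.5, 62.5]
tool_rot: [0.747, 0.665, 0.013, 0.01]
wrist_force: [4.5, -0.7, 9.8]
grip_width: 0.008
(array([-32.59326174,   0.70760081]), array([54.09096796, 41.92408975]), array([509.91979804, 185.76179473]))
```

```bash
python3 -m handwheel '[[[0,0.016,0,-0.006,0.0004,-0.0037,0],[0,0.016,0,-0.0066,0.0005,-0.0036,0],[0,0.016,0,-0.0073,0.0006,-0.0035,0],[0,0.016,0,-0.008,0.0007,-0.0035,0],[0,0.016,0,-0.0087,0.0008,-0.0035,0]]]'
```

```text
t: 11.6
position: [549.8, 181.0, 62.5]
tool_rot: [0.747, 0.665, 0.011, 0.009]
wrist_force: [4.2, -2.2, 9.1]
grip_width: 0.004
```

```bash
python3 -m handwheel '[[[0,0.014,0,-0.006,0.0004,-0.0036,0],[0,0.014,0,-0.0068,0.0005,-0.0036,0],[0,0.014,0,-0.0076,0.0006,-0.0036,0],[0,0.014,0,-0.0084,0.0007,-0.0036,0],[0,0.014,0,-0.0092,0.0008,-0.0036,0],[0,0.014,0,-0.01,0.0009,-0.0036,0],[0,0.014,0,-0.0108,0.001,-0.0036,0]]]'
python3 - <<'E'
from h import *
im,inf=snap('wrist','w4.png'); print(glass(im,inf['world_to_cam'],inf))
E
```

```text
t: 12.18
position: [544.0, 181.7, 62.5]
tool_rot: [0.747, 0.665, 0.01, 0.008]
wrist_force: [4.3, -3.2, 9.0]
grip_width: 0.006
(array([-42.47837871,   0.71791972]), array([54.11462887, 41.94323094]), array([500.10543964, 186.94247812]))
```

```bash
python3 -m handwheel '[[[0,0.014,0,-0.006,0.0003,-0.0036,0],[0,0.014,0,-0.0068,0.0004,-0.0036,0],[0,0.014,0,-0.0076,0.0005,-0.0036,0],[0,0.014,0,-0.0084,0.0006,-0.0036,0],[0,0.014,0,-0.0092,0.0007,-0.0036,0],[0,0.014,0,-0.01,0.0007,-0.0036,0],[0,0.014,0,-0.0105,0.0007,-0.0036,0]]]'
python3 - <<'E'
from h import *
im,inf=snap('wrist','w4.png'); print(glass(im,inf['world_to_cam'],inf))
E
```

```text
t: 12.82
position: [538.4, 182.3, 62.4]
tool_rot: [0.747, 0.665, 0.009, 0.007]
wrist_force: [4.3, -1.3, 11.0]
grip_width: 0.008
(array([-48.18376074,   0.68992188]), array([54.11835427, 41.95005833]), array([494.43687702, 187.59021711]))
```

The target has moved 40.8 mm, so about 39 mm hangs over. I'll lift the finger off, remove the tilt, and go above the overhang with the jaws open.

```bash
python3 -m handwheel '[[[0,0,0,0,0,0,0],[0,0,0,0,0,0.003,0],[0,0,0,0,0,0.008,0],[0,0.012,0,0,0,0.02,0],[0,0.023,0,-0.01,0.001,0.045,0.09],[0,0.023,0,-0.03,0.003,0.058,0.09],[0,0.023,0,-0.05,0.006,0.058,0.09],[0,0.023,0,-0.064,0.008,0.058,0.09],[0,0.023,0,-0.0686,0.0082,0.058,0.09],[0,0.023,0,-0.0686,0.0082,0.058,0.09]]]';python3 -m handwheel '[[[0,0,0,0,0,0,0.09],[0,0,0,0,0,0,0.09],[0,0,0,0,0,0,0.09],[0,0,0,0,0,0,0.09]]]'
python3 - <<'E'
from h import *
for i in range(2):
    im,inf=snap('wrist','w5.png'); st=ctrl.state(); print(st['position'],st['tool_rot'])
np.save('w5.npy',inf['world_to_cam'])
print(glass(im,inf['world_to_cam'],inf))
s,_=snap('side','s5.png'); cv2.imwrite('pics/v5.png',np.vstack([im[:,:,::-1],cv2.resize(s[210:330,150:310,::-1],(288,216),interpolation=3)]) if 0 else np.hstack([im[:,:,::-1],cv2.copyMakeBorder(cv2.resize(s[220:320,180:280,::-1],(280,280),interpolation=3),0,104,0,0,cv2.BORDER_CONSTANT)]))
E
```

```text
t: 13.7
position: [468.4, 190.7, 120.0]
tool_rot: [0.747, 0.665, 0.0, -0.001]
wrist_force: [-0.4, -0.1, -0.3]
grip_width: 0.415
t: 14.03
position: [468.9, 190.5, 119.8]
tool_rot: [0.747, 0.665, 0.0, -0.001]
wrist_force: [-0.7, -0.7, 0.4]
grip_width: 0.705
[468.87018533 190.56425131 119.85859988] [ 7.46687502e-01  6.65173955e-01  9.35734274e-05 -1.17277871e-03]
[468.75953476 190.58549952 119.86184425] [ 7.46673116e-01  6.65190072e-01  7.19603818e-05 -1.19174835e-03]
(array([-48.63035309,   0.49683651]), array([53.72515279, 40.3092246 ]), array([493.97056415, 187.4513683 ]))
```

View pics/v5.png

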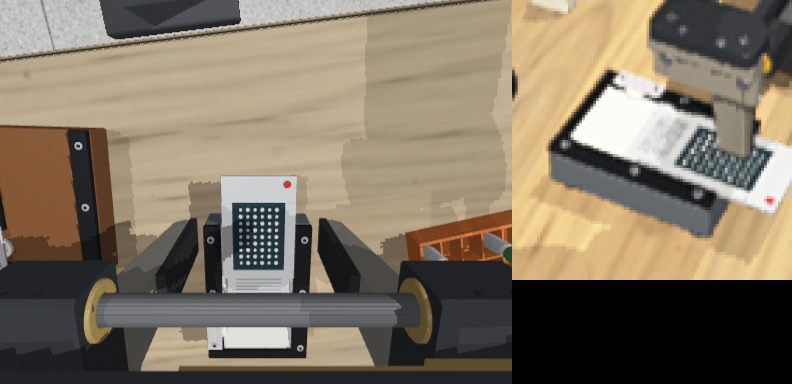

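The target is flat with its front edge at row 176, about 39 mm past the dock front (row 215), and it sits between the jaws. Descending to grasp.

```bash
python3 -m handwheel '[[[0,0,0,0,0,-0.01,0.09],[0,0,0,0.0003,0,-0.025,0.09],[0,0,0,0.0005,-0.0002,-0.04,0.09],[0,0,0,0.0005,-0.0002,-0.055,0.09],[0,0,0,0.0005,-0.0002,-0.067,0.09],[0,0,0,0.0005,-0.0002,-0.075,0.09],[0,0,0,0.0005,-0.0002,-0.0788,0.09],[0,0,0,0.0005,-0.0002,-0.0788,0.09],[0,0,0,0.0005,-0.0002,-0.0788,0.09]]]'
```

```text
t: 14.93
position: [469.4, 190.4, 41.3]
tool_rot: [0.747, 0.665, 0.0, -0.001]
wrist_force: [0.1, 1.4, 0.4]
grip_width: 0.978
```

```bash
python3 -m handwheel '[[[0,0,0,0,0,0,0.075],[0,0,0,0,0,0,0.07],[0,0,0,0,0,0,0.066],[0,0,0,0,0,0,0.064]]]'; python3 -c "
from h import *
im,inf=snap('wrist','w6.png');print(ctrl.state()['grip_width']*91.9);print(glass(im,inf['world_to_cam'],inf))"
```

```text
t: 15.27
position: [469.8, 190.5, 41.7]
tool_rot: [0.747, 0.665, 0.001, -0.001]
wrist_force: [0.1, 0.6, 0.2]
grip_width: 0.716
64.05462082798029
(array([-62.59861662,   0.43300898]), array([26.47509666, 40.29999144]), array([480.09300282, 189.0418876 ]))
```

```bash
python3 -m handwheel '[[[0,0,0,0,0,-0.0005,0.06],[0,0,0,0,0,-0.0005,0.057],[0,0,0,0,0,-0.0005,0.054],[0,0,0,0,0,-0.0005,0.05],[0,0,0,0,0,-0.0005,0.05],[0,0,0,0,0,-0.0005,0.05],[0,0,0,0,0,-0.0005,0.05]]]'; python3 -m handwheel '[[[0,0,0,0,0,0.001,0.05],[0,0,0,0,0,0.002,0.05],[0,0,0,0,0,0.004,0.05],[0,0,0,0,0,0.007,0.05],[0,0,0,0,0,0.012,0.05],[0,0,0,0,0,0.018,0.05],[0,0,0,0,0,0.022,0.05],[0,0,0,0,0,0.025,0.05],[0,0,0,0,0,0.025,0.05],[0,0,0,0,0,0.025,0.05]]]'
python3 - <<'E'
from h import *
im,inf=snap('wrist','w7.png'); print(ctrl.state()['position'])
s,_=snap('side','s7.png'); cv2.imwrite('pics/v7.png',np.hstack([im[:,:,::-1],cv2.copyMakeBorder(cv2.resize(s[220:320,180:280,::-1],(280,280),interpolation=3),0,104,0,0,cv2.BORDER_CONSTANT)]))
E
```

```text
t: 15.9
position: [469.7, 190.5, 41.2]
tool_rot: [0.747, 0.665, 0.001, -0.001]
wrist_force: [0.1, 1.5, 0.3]
grip_width: 0.602
t: 16.73
position: [469.9, 190.6, 66.5]
tool_rot: [0.747, 0.665, 0.001, -0.001]
wrist_force: [-0.1, -0.5, -2.0]
grip_width: 0.603
[469.64754231 190.53568194  66.16024473]
```

View pics/v7.png

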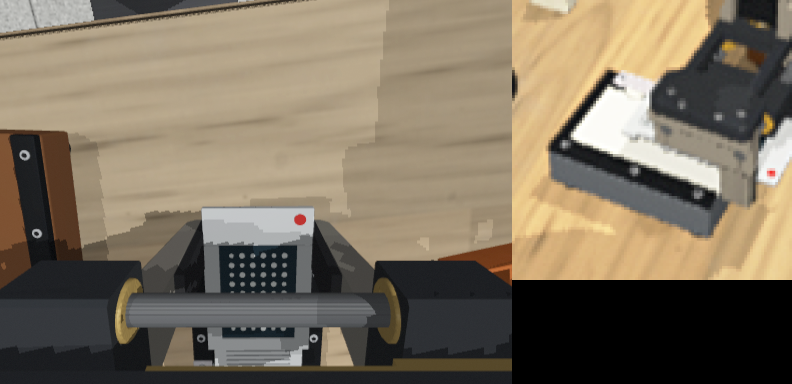

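The target is gripped (opening about 55.5 mm) and lifted level. I'll raise it and carry it to a viewpoint behind the frame to measure the frame.

```bash
python3 -m handwheel '[[[0,0,0,0,0,0.008,0.05],[0,0,0,0,0,0.02,0.05],[0,0,0.01,0.003,-0.005,0.04,0.05],[0,0,0.03,0.01,-0.015,0.06,0.05],[0,0,0.05,0.02,-0.03,0.08,0.05],[0,0,0.08,0.03,-0.05,0.1,0.05],[0,0,0.11,0.04,-0.075,0.12,0.05],[0,0,0.14,0.05,-0.1,0.14,0.05],[0,0,0.17,0.06,-0.125,0.155,0.05],[0,0,0.2,0.07,-0.15,0.165,0.05]]]'; python3 -m handwheel '[[[0,0,0.02,0.008,-0.025,0.003,0.05],[0,0,0.04,0.016,-0.05,0.005,0.05],[0,0,0.06,0.024,-0.075,0.005,0.05],[0,0,0.07,0.032,-0.1,0.005,0.05],[0,0,0.07,0.038,-0.125,0.005,0.05],[0,0,0.07,0.043,-0.145,0.005,0.05],[0,0,0.07,0.047,-0.16,0.005,0.05],[0,0,0.07,0.049,-0.168,0.005,0.05],[0,0,0.07,0.05,-0.17,0.005,0.05],[0,0,0.07,0.05,-0.17,0.005,0.05]]]';  python3 -m handwheel '[[[0,0,0,0,0,0,0.05],[0,0,0,0,0,0,0.05],[0,0,0,0,0,0,0.05]]]'
python3 - <<'E'
from h import *
im,inf=snap('wrist','w8.png'); st=ctrl.state(); print(st['position'],st['tool_rot'])
np.save('w8.npy',inf['world_to_cam'])
cv2.imwrite('pics/w8v.png',cv2.resize(im[20:260,100:420,::-1],(800,600),interpolation=3))
E
```

```text
t: 17.67
position: [540.5, 39.2, 233.6]
tool_rot: [0.676, 0.737, 0.001, 0.0]
wrist_force: [0.1, 0.8, -1.4]
grip_width: 0.601
t: 18.5
position: [590.5, -130.6, 238.5]
tool_rot: [0.65, 0.76, 0.001, -0.0]
wrist_force: [-1.1, 0.3, -0.9]
grip_width: 0.6
t: 18.75
position: [590.4, -129.5, 238.6]
tool_rot: [0.649, 0.761, 0.001, -0.0]
wrist_force: [-0.3, 0.3, -1.4]
grip_width: 0.598
[ 590.41412106 -129.68529344  238.62511229] [ 6.49366795e-01  7.60474268e-01  1.26939966e-03 -2.06288810e-04]
```

View pics/w8v.png

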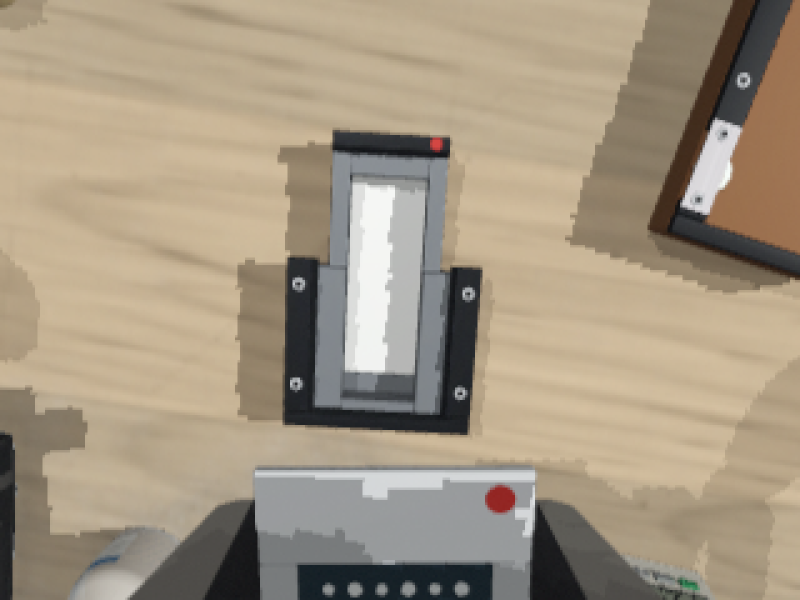

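The frame shows clearly: back corners at (285,423) and (468,433), wall fronts at (289,258) and (481,268), front bar at (333,131)-(449,138). The held target's front edge is at row 467. Now I fit the frame model to these points.

Run:
```python
from h import *
from scipy.optimize import least_squares
inf=dict(ctrl.camera_info('wrist'),world_to_cam=np.load('w8.npy'))
px=np.array([(285,424),(468,434),(289,258),(481,268),(333,131),(449,138),(314,406),(442,413)])/2.5+[100,20]-0.3
# image left = -y
M=np.array([(65,-43),(65,43),(-12,-43),(-12,43),(-65,-25),(-65,25),(56.5,-29.5),(56.5,29.5)]);Z=np.array([31]*6+[26]*2)
def f(p,n=8):
    c,s=np.cos(p[2]),np.sin(p[2]); W=np.c_[p[0]+c*M[:,0]-s*M[:,1],p[1]+s*M[:,0]+c*M[:,1],Z]
    return (proj(W,inf)-px)[:n].ravel()
for n in (6,8):
    r=least_squares(f,[545,-129,.15],args=(n,),loss='soft_l1');print(n,r.x,np.degrees(r.x[2]));print(np.round(r.fun.reshape(-1,2),1).tolist())
W=np.array([ray(p,inf,31)[:2] for p in px]); print(np.hypot(*(W[0]-W[1])),np.hypot(*(W[4]-W[5])),np.hypot(*(W[0]-W[2])),np.hypot(*((W[0]+W[1])/2-(W[4]+W[5])/2)))
# held target front corners in tool frame
st=ctrl.state();q=st['tool_rot'];print('yaw tool',np.degrees(np.arctan2(2*q[0]*q[1],q[0]**2-q[1]**2))-90)
A=[ray(np.array(p)/2.5+[100,20]-.3,inf,237.6)[:2] for p in [(255,473),(535,472)]]
print(A,np.hypot(*(A[0]-A[1])),'tgt yaw',np.degrees(np.arctan2(*(A[1]-A[0])[::-1]))-90, 'tgt ctr-TCP', (A[0]+A[1])/2-st['position'][:2])
g=cv2.cvtColor(cv2.imread('pics/w8.png'),cv2.COLOR_BGR2GRAY)
for c in (204,215,290,310): print(c,g[202:216,c].tolist())
for r in (218,228): print(r,g[r,196:208].tolist(),g[r,308:320].tolist())
```

```text
6 [ 5.51374291e+02 -1.41267258e+02  1.03941736e-01] 5.955422766190973
[[-0.6, 1.3], [0.6, 1.1], [-1.0, -0.5], [0.8, -0.2], [-0.5, -0.2], [0.6, -0.3]]
8 [ 5.51117739e+02 -1.41248807e+02  1.04095804e-01] 5.964250220293818
[[-0.6, 1.1], [0.6, 0.8], [-0.9, -0.7], [0.9, -0.5], [-0.4, -0.5], [0.7, -0.6], [0.2, 0.7], [-0.4, 0.5]]
84.52069605999954 48.85159196670581 74.99903455810136 128.32532046696278
yaw tool 9.01216327605529
[array([ 572.12212863, -161.01983065]), array([ 563.39275001, -107.04679186])] 54.6744087066511 tgt yaw 9.187228340784188 tgt ctr-TCP [-22.65668174  -4.34801781]
204 [174, 173, 170, 169, 147, 121, 176, 209, 191, 155, 156, 156, 155, 156]
215 [169, 169, 170, 170, 148, 118, 176, 210, 191, 155, 155, 155, 155, 155]
290 [176, 172, 162, 152, 140, 134, 184, 211, 214, 214, 190, 154, 154, 155]
310 [189, 180, 165, 151, 132, 142, 187, 211, 214, 214, 190, 154, 154, 154]
218 [165, 166, 166, 165, 164, 146, 155, 155, 156, 155, 156, 155] [154, 154, 154, 154, 154, 222, 162, 154, 155, 156, 156, 156]
228 [78, 40, 27, 27, 26, 27, 149, 155, 156, 155, 155, 155] [153, 153, 189, 212, 213, 159, 54, 30, 30, 31, 46, 89]
```

Frame centre is about (551.2, −141.2), yaw 5.96°. The held target's centre lies 31.9 mm ahead of the TCP, yaw about 9.1°. I'll hover at TCP z=80, aligned, and look again from near.

```bash
python3 -m handwheel '[[[0,0,-0.01,-0.008,-0.002,-0.01,0.05],[0,0,-0.02,-0.025,-0.005,-0.03,0.05],[0,0,-0.03,-0.045,-0.009,-0.055,0.05],[0,0,-0.045,-0.06,-0.012,-0.08,0.05],[0,0,-0.053,-0.0705,-0.014,-0.105,0.05],[0,0,-0.053,-0.0709,-0.0144,-0.13,0.05],[0,0,-0.053,-0.0709,-0.0144,-0.148,0.05],[0,0,-0.053,-0.0709,-0.0144,-0.156,0.05],[0,0,-0.053,-0.0709,-0.0144,-0.1586,0.05],[0,0,-0.053,-0.0709,-0.0144,-0.1586,0.05]]]';  python3 -m handwheel '[[[0,0,0,0,0,0,0.05],[0,0,0,0,0,0,0.05]]]'
python3 - <<'E'
from h import *
im,inf=snap('wrist','w9.png'); st=ctrl.state(); q=st['tool_rot'];print(st['position'],np.degrees(np.arctan2(2*q[0]*q[1],q[0]**2-q[1]**2))-90,q)
np.save('w9.npy',inf['world_to_cam'])
cv2.imwrite('pics/w9v.png',cv2.resize(im[130:330,120:386,::-1],(798,600),interpolation=3))
E
```

```text
t: 19.63
position: [519.7, -143.9, 80.2]
tool_rot: [0.669, 0.743, 0.001, -0.0]
wrist_force: [-0.1, 0.1, -1.2]
grip_width: 0.603
t: 19.8
position: [521.0, -144.4, 81.8]
tool_rot: [0.669, 0.743, 0.002, 0.001]
wrist_force: [0.6, 0.2, -1.1]
grip_width: 0.602
[ 520.85137299 -144.34800804   81.67692034] 6.015742872144386 [0.66902721 0.7432353  0.00159702 0.00115225]
```

View pics/w9v.png

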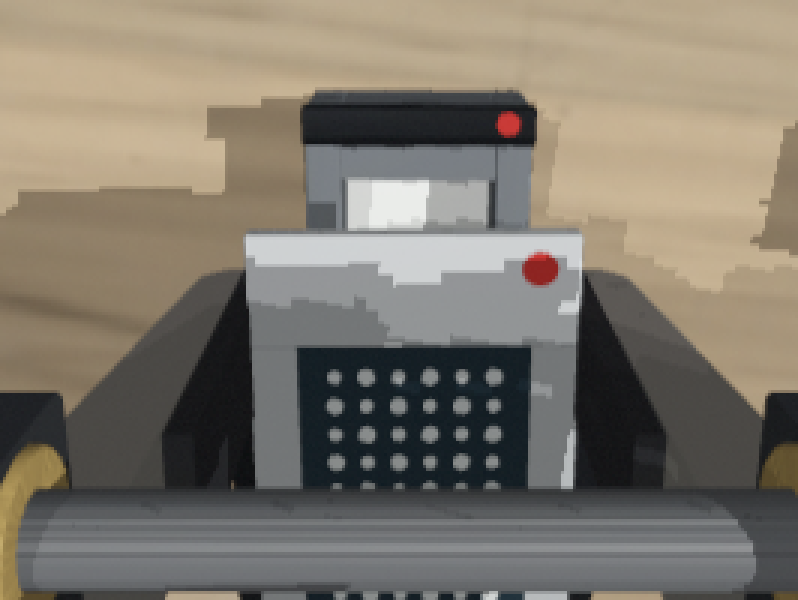

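Run:
```python
from h import *
inf=dict(ctrl.camera_info('wrist'),world_to_cam=np.load('w9.npy'))
f=lambda u,v,z: ray((120+u/3-.33,130+v/3-.33),inf,z)[:2]
T=np.array([520.85,-144.35]);a=np.radians(6.0);ex=np.array([np.cos(a),np.sin(a)]);ey=np.array([-ex[1],ex[0]])
t=lambda p:np.round([(p-T)@ex,(p-T)@ey],2)
b=[f(303,107,31),f(535,107,31),f(304,143,31),f(536,143,31)]
print('bar',[t(p) for p in b])
h=[f(246,234,80.7),f(582,234,80.7)];print('tgt',[t(p) for p in h])
print('mid bar front',(b[0]+b[1])/2,'frame ctr',(b[0]+b[1])/2+65*ex)
g=cv2.cvtColor(cv2.imread('pics/w9.png'),cv2.COLOR_BGR2GRAY)
print(g[172,215:226].tolist(),g[172,294:304].tolist(),g[212,196:206].tolist(),g[212,308:318].tolist(),g[160:182,260].tolist(),g[202:214,260].tolist())
```

```text
bar [array([-35.22, -24.26]), array([-35.22,  24.42]), array([-27.49, -24.27]), array([-27.49,  24.88])]
tgt [array([-23.4 , -28.31]), array([-23.4 ,  26.34])]
mid bar front [ 485.81038234 -147.9512982 ] frame ctr [ 550.45430554 -141.15694809]
[120, 120, 121, 121, 120, 78, 39, 36, 34, 34, 33] [34, 33, 33, 31, 66, 155, 159, 160, 160, 160] [130, 129, 130, 128, 129, 142, 210, 208, 208, 208] [208, 208, 208, 208, 208, 208, 158, 157, 157, 157] [102, 70, 67, 62, 45, 24, 32, 39, 38, 37, 35, 33, 33, 33, 31, 29, 24, 21, 79, 117, 127, 126] [233, 223, 213, 203, 166, 129, 180, 207, 208, 209, 209, 209]
```

In the near view the held target is about 1.8 mm too far back and 0.95 mm too far right relative to the frame bar. Yaw is fine. Correcting, then descending.

```bash
python3 -m handwheel '[[[0,0.003,0,-0.001,0.0004,-0.004,0.05],[0,0.003,0,-0.0019,0.0008,-0.012,0.05],[0,0.003,0,-0.0019,0.0008,-0.022,0.05],[0,0.003,0,-0.0019,0.0008,-0.03,0.05],[0,0.003,0,-0.0019,0.0008,-0.034,0.05],[0,0.003,0,-0.0019,0.0008,-0.036,0.05],[0,0.003,0,-0.0019,0.0008,-0.036,0.05],[0,0.003,0,-0.0019,0.0008,-0.036,0.05]]]';  python3 -m handwheel '[[[0,0,0,0,0,0,0.05],[0,0,0,0,0,0,0.05]]]'
python3 - <<'E'
from h import *
im,inf=snap('wrist','w10.png'); st=ctrl.state(); q=st['tool_rot'];print(st['position'],np.degrees(np.arctan2(2*q[0]*q[1],q[0]**2-q[1]**2))-90,q,st['wrist_force'])
np.save('w10.npy',inf['world_to_cam'])
cv2.imwrite('pics/w10v.png',cv2.resize(im[130:330,120:386,::-1],(798,600),interpolation=3))
E
```

```text
t: 20.52
position: [519.0, -143.6, 45.6]
tool_rot: [0.669, 0.743, 0.001, 0.0]
wrist_force: [-0.3, 0.1, -1.5]
grip_width: 0.598
t: 20.68
position: [519.4, -143.8, 46.1]
tool_rot: [0.669, 0.743, 0.001, 0.0]
wrist_force: [-0.4, 0.1, -1.6]
grip_width: 0.602
[ 519.35782651 -143.78525195   46.04304944] 6.01442344659516 [6.69036833e-01 7.43228787e-01 7.01019736e-04 4.40822602e-04] [ 0.1589253  -0.11656797 -1.84262493]
```

View pics/w10v.png

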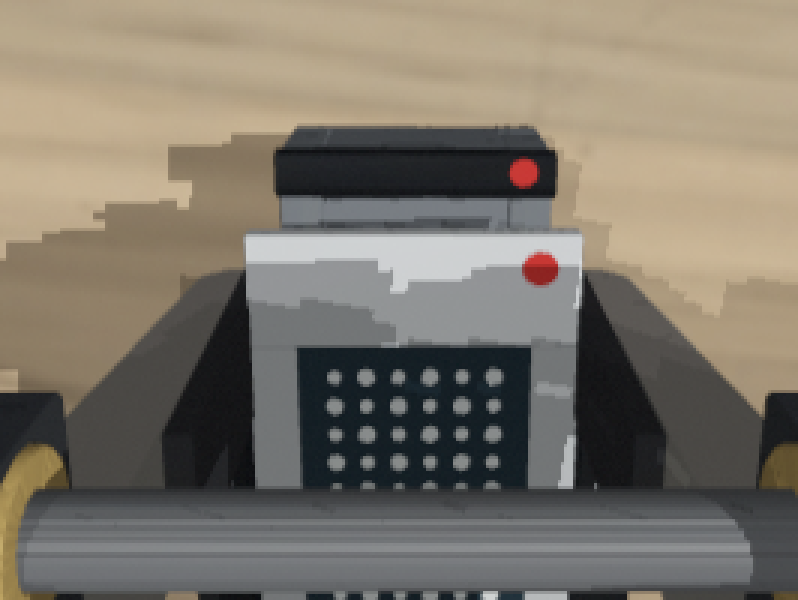

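Run:
```python
from h import *
inf=dict(ctrl.camera_info('wrist'),world_to_cam=np.load('w10.npy'))
f=lambda u,v,z: ray((120+u/3-.33,130+v/3-.33),inf,z)[:2]
T=np.array([519.36,-143.79]);a=np.radians(6.0);ex=np.array([np.cos(a),np.sin(a)]);ey=np.array([-ex[1],ex[0]])
t=lambda p:np.round([(p-T)@ex,(p-T)@ey],2)
print('bar',[t(f(*p,31)) for p in [(275,150),(556,150),(276,194),(556,194)]],'inner z29',t(f(415,194,29)))
print('tgt',[t(f(*p,44.8)) for p in [(246,234),(582,234)]])
g=cv2.cvtColor(cv2.imread('pics/w10.png'),cv2.COLOR_BGR2GRAY)
for c in (230,260,290):print(g[170:212,c].tolist())
print(g[188,208:216].tolist(),g[188,302:310].tolist())
```

```text
bar [array([-34.3 , -25.15]), array([-34.3 ,  23.74]), array([-26.36, -25.27]), array([-26.35,  24.04])] inner z29 [-25.8   -0.79]
tgt [array([-23.41, -28.34]), array([-23.41,  26.39])]
[176, 156, 105, 79, 75, 67, 67, 65, 57, 34, 19, 26, 35, 37, 35, 37, 35, 32, 33, 32, 32, 31, 29, 24, 23, 34, 86, 118, 124, 124, 124, 124, 125, 105, 74, 63, 100, 119, 175, 205, 208, 208]
[168, 159, 118, 68, 66, 66, 68, 62, 58, 42, 16, 24, 34, 36, 34, 34, 32, 34, 33, 32, 31, 30, 27, 23, 23, 42, 100, 125, 124, 124, 124, 124, 106, 84, 83, 81, 107, 128, 180, 207, 207, 208]
[163, 153, 114, 81, 78, 65, 65, 65, 66, 50, 27, 28, 32, 34, 45, 72, 91, 99, 98, 86, 55, 32, 28, 25, 24, 33, 74, 104, 114, 114, 114, 116, 117, 119, 111, 105, 104, 124, 179, 205, 207, 207]
[123, 123, 123, 78, 38, 35, 35, 34] [31, 33, 33, 64, 153, 157, 157, 158]
```

Lateral agrees within 0.3 mm; the target is still about 0.8 mm too far back. Correcting that and lowering into the pocket slowly.

```bash
python3 -m handwheel '[[[0,0,0,-0.0008,0.0002,-0.001,0.05],[0,0,0,-0.0008,0.0002,-0.003,0.05],[0,0,0,-0.0008,0.0002,-0.005,0.05],[0,0,0,-0.0008,0.0002,-0.007,0.05],[0,0,0,-0.0008,0.0002,-0.0085,0.05],[0,0,0,-0.0008,0.0002,-0.01,0.05],[0,0,0,-0.0008,0.0002,-0.011,0.05]]]'; python3 -m handwheel '[[[0,0,0,0,0,-0.0005,0.05],[0,0,0,0,0,-0.001,0.05],[0,0,0,0,0,-0.0015,0.05]]]'
```

```text
t: 21.32
position: [518.4, -143.5, 34.7]
tool_rot: [0.669, 0.743, 0.001, 0.0]
wrist_force: [1.1, 1.1, -1.2]
grip_width: 0.601
t: 21.57
position: [518.5, -143.5, 33.2]
tool_rot: [0.669, 0.743, 0.001, 0.0]
wrist_force: [-0.2, -0.2, -2.0]
grip_width: 0.601
```

```bash
python3 -m handwheel '[[[0,0,0,0,0,-0.0004,0.05],[0,0,0,0,0,-0.0008,0.05],[0,0,0,0,0,-0.0012,0.05],[0,0,0,0,0,-0.0016,0.05],[0,0,0,0,0,-0.0016,0.05]]]'
```

```text
t: 21.98
position: [518.5, -143.5, 31.6]
tool_rot: [0.669, 0.743, 0.001, 0.0]
wrist_force: [0.2, 0.4, -1.6]
grip_width: 0.599
```

```bash
python3 -m handwheel '[[[0,0,0,0,0,-0.0003,0.05],[0,0,0,0,0,-0.0006,0.05],[0,0,0,0,0,-0.0006,0.05]]]'
```

```text
t: 22.23
position: [518.6, -143.6, 31.2]
tool_rot: [0.669, 0.743, 0.001, 0.0]
wrist_force: [-0.6, 0.1, 1.1]
grip_width: 0.6
```

Contact came at the expected height (TCP 31.2). Releasing.

```bash
python3 -m handwheel '[[[0,0,0,0,0,0,0.058],[0,0,0,0,0,0,0.062],[0,0,0,0,0,0,0.066],[0,0,0,0,0,0,0.07],[0,0,0,0,0,0,0.075],[0,0,0,0,0,0,0.08],[0,0,0,0,0,0,0.08]]]'; python3 -m handwheel '[[[0,0,0,0,0,0.003,0.08],[0,0,0,0,0,0.01,0.08],[0,0,0,0,0,0.02,0.08],[0,0,0,0,0,0.04,0.08],[0,0,0,0.01,0,0.065,0.08],[0,0,0,0.025,0,0.09,0.08],[0,0,0,0.045,0,0.12,0.08],[0,0,0,0.06,0,0.15,0.08],[0,0,0,0.07,0,0.17,0.08],[0,0,0,0.07,0,0.17,0.08]]]'; python3 -m handwheel '[[[0,0,0,0,0,0.01,0.08],[0,0,0,0,0,0.01,0.08],[0,0,0,0,0,0.01,0.08]]]'
python3 - <<'E'
from h import *
im,inf=snap('wrist','w11.png'); s,_=snap('side','s11.png'); np.save('w11.npy',inf['world_to_cam']); print(ctrl.state()['position'])
cv2.imwrite('pics/v11.png',np.hstack([cv2.resize(im[40:260,140:360,::-1],(500,500),interpolation=3),cv2.copyMakeBorder(cv2.resize(s[150:220,235:315,::-1],(300,262),interpolation=3),0,238,0,0,cv2.BORDER_CONSTANT)]))
E
```

```text
t: 22.82
position: [518.5, -143.6, 31.2]
tool_rot: [0.669, 0.743, 0.001, 0.0]
wrist_force: [0.0, 0.5, 0.1]
grip_width: 0.87
t: 23.65
position: [592.9, -144.9, 208.5]
tool_rot: [0.669, 0.743, 0.003, 0.006]
wrist_force: [1.3, -0.2, 0.8]
grip_width: 0.867
t: 23.9
position: [592.6, -144.9, 218.8]
tool_rot: [0.669, 0.743, 0.003, 0.006]
wrist_force: [0.7, -0.3, 0.6]
grip_width: 0.873
[ 591.80762859 -144.6368619   217.18495954]
```

View pics/v11.png

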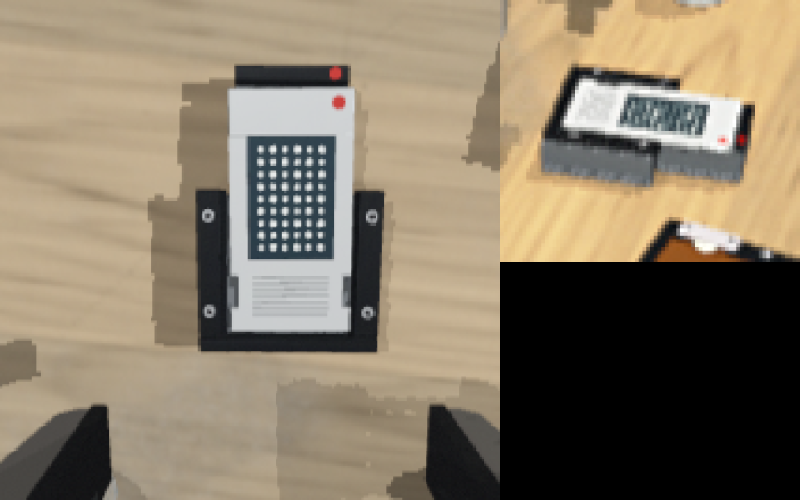

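The target sits squarely inside the black walls, grooved strip at the back, and the red dots match at (336,72) and (338,102). The fingers are clear, so I'm handing in.

```bash
python3 -c "
from h import *
print(ctrl.finish_job(), ctrl.state()['t'])"
```

```text
the job is handed in; nothing more can be done
the job is handed in; nothing more can be done
```

The calibration target is in the frame's pocket, released, glass up and grooved strip at the back. I handed the job in at about 24 s of robot time; no verdict is reported.

- **Dock:** I pressed the strip with about 9–12 N and dragged the target 41 mm past the catch, leaving about 39 mm hanging over. I then gripped it by its long edges at about x = −32 mm and lifted it level.
- **Frame:** I lined it up from close wrist views and lowered it slowly. It touched the pocket floor at the expected height with about 3 N.
- **Last checks:** After release, the wrist and side pictures show it square inside the walls, with the fingers well clear. The wrist force was near zero.
- **Not checked:** I judged the final seating by eye and by the contact height and made no last position measurement. I planned the route clear of the timer, bottle and weight but did not re-measure them.
- **Disagreements:** The wrist camera's calibration was about 0.9 mm off sideways, which I cancelled by comparing target and frame in the same picture. The frame's outline also measured about 1.5% small. While dragging, the tool tilted by up to about 4° at times, and I corrected that before grasping.

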